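Point out the bare cutter and its tray

TASK

A rotary cutter has been left lying on the cutting mat with its guard pulled back and its blade bare. Without touching anything, show the learner what to put away and where: point down at the middle of that blade with your fingertips no more than 4 cm above it and stay there for two full seconds, then point in the same way at the middle of the empty organiser tray for two full seconds. Point at nothing else, even in passing (not the other cutter, the ruler or the filled trays), and finish with your hand raised at least 20 cm above the table.

Things in the scene. Friction and masses are not known exactly. Their poses are not given: they have to be found in the camera images.
- mat: The blue self-healing cutting mat with a printed 25 mm grid, 600 x 450 x 3 mm, lying flat and fixed on the table; it may lie on the robot's left or right. Origin: centre of its underside; x along the 600 mm side.
- cutter_open: The rotary cutter with the bare blade: lies flat and loose on the mat, blade side up, 210 mm long, white handle 30 mm wide and 22 mm high (24 mm with its yellow inlay). The round black guard (63 mm across) is pulled 16 mm back towards the handle, so a crescent of bright steel blade shows at the front. Origin: on the mat, straight under the axle of the blade; z up; the handle runs along -x to 180 mm from the origin.
- cutter_open_blade (a point): Middle of the bare blade (60 mm across): top of the grey axle nut, 23 mm above the mat and the highest point of the cutter's head.
- cutter_shut: A second rotary cutter of the same make and size on the mat, but with its black guard fully forward so that no steel shows. To be left alone. Origin and axes as for the other cutter.
- cutter_shut_blade (a point): Middle of the second cutter's covered blade: top of its axle nut, 23 mm above the mat.
- ruler: Clear acrylic quilting ruler with black lines, 152 x 305 x 3 mm, flat and loose on the far part of the mat. To be left alone. Origin: centre of its underside; y along its length.
- organiser: Low wooden organiser box, 246 x 322 x 32 mm, fixed on the table beside the mat; three white trays stand in it side by side along its y. Origin: centre of its underside.
- tray_empty: The empty white tray, the only one of the three with nothing in it: 230 (x) x 98 (y) x 42 mm outside, walls and floor 2.5 mm, fixed, its underside 6 mm above the table. Any of the three places in the organiser. Origin: centre of its underside.
- tray_empty_mid (a point): Middle of the empty tray's mouth, at the height of its rim (48 mm above the table).
- tray_shears: Like the empty tray, but holds the shears.
- tray_shears_mid (a point): Middle of that tray's mouth, at rim height.
- tray_tape: Like the empty tray, but holds the tape measure.
- tray_tape_mid (a point): Middle of that tray's mouth, at rim height.
- shears: Dressmaker's shears, shut, 190 mm long, steel blades and black bows, 12 mm high, loose in their tray. Origin: under the pivot, on the tray's floor; blades along +x.
- tape: Round black tape measure, 52 mm across, 20 mm high, loose in its tray. Origin: centre of its underside.
There are look-alikes about, which are no part of the job. There is more than one size of the shears; the one meant has the size given above.

How it is judged:
On the way, in this order (a step that is already met when the one before it is completed fails the run):
1. points at the bare blade: the grasp point is within 30 mm sideways of its middle and less than 75 mm above it, for 2 s (horizontal distance between the grasp point and cutter_open_blade below 0.03 m and z of the grasp point in the frame of cutter_open_blade below 0.075 m), for 2 s.
2. then points at the empty tray: the grasp point is within 35 mm sideways of its middle and less than 75 mm above its rim, for 2 s (horizontal distance between the grasp point and tray_empty_mid below 0.035 m and z of the grasp point in the frame of tray_empty_mid below 0.075 m), for 2 s.
At the end, for the whole second after the job is handed in: Both places have been pointed at in turn; the hand is raised, its grasp point at least 20 cm above the table; cutters, ruler, shears and tape measure are at rest within 5 mm of where they began (height (world z) of the grasp point above 0.2 m and distance of each of cutter_open, cutter_shut, ruler, shears, tape from where it was at the start of the episode below 0.005 m and linear speed of each of cutter_open, cutter_shut, ruler, shears, tape below 0.02 m/s); the robot touches nothing.
It fails at once if the robot touches something (contact force between any of the fingers, the arm and anything else above 0.3 N).
It fails at once if something on the mat or in the trays is shifted or lifted (distance of any of cutter_open, cutter_shut, ruler, shears, tape from where it was at the start of the episode above 0.005 m).
It fails at once if points at the guarded cutter, the ruler or a filled tray, even in passing (grasp point within 30 mm sideways of its middle and less than 75 mm above it) ((horizontal distance between the grasp point and cutter_shut_blade below 0.03 m and z of the grasp point in the frame of cutter_shut_blade below 0.075 m) or (horizontal distance between the grasp point and tray_shears_mid below 0.03 m and z of the grasp point in the frame of tray_shears_mid below 0.075 m) or (horizontal distance between the grasp point and tray_tape_mid below 0.03 m and z of the grasp point in the frame of tray_tape_mid below 0.075 m) or (horizontal distance between the grasp point and ruler below 0.03 m and z of the grasp point in the frame of ruler below 0.075 m)).
It also fails if it takes over 56 s, if anything falls off the work surface, if the arm or the gripper's body presses on something with over 40 N, if the wrist force passes 120 N, or if a joint passes its speed limit or range.

ROBOT

A 6-joint arm with a two-finger parallel gripper is mounted at the origin on the work surface. World frame = base frame: x ahead of the robot, y to its left, z up, the work surface at z = 0. Lengths are in m, angles in rad, forces in N, time in s.
With the tool pointing down it reaches from about 0.3 to 1 m from the base axis. Payload 5.1 kg.
Tool frame: the origin (TCP) lies at the very end of the fingers, on their centre line; the grasp point (between the pads) lies 19 mm behind it; z points along the fingers, y is the direction in which the jaws open and shut (so a half turn about z gives the same grasp; the last joint's range is limited). The gripper opens to 95 mm and grips with 3 to 60 N. Pads are 20 mm wide; open, the fingers measure 119 mm over their backs; the gripper's body (75 mm by 180 mm) begins 59 mm behind the grasp point.
Start: joints at [-0.083, 0.124, 1.65, -0, 1.367, -0.083], TCP at [0.65, -0, 0.215] pointing down, gripper open.
Joint ranges: [-2.61, 2.61], [-1.02, 2.33], [0.03, 2.71], [-1.35, 4.49], [0.32, 2.68], [-2.91, 2.91]. Speed limits (rad/s): [2.57, 2.57, 3.14, 3.14, 3.14, 3.14].

INTERFACE

Orientations are given as a rotation vector (axis times angle).
In Python, from plant import env, vision gives the robot as it stands. The module is installed in compiled form; this text tells all that it offers.
- The arm moves only by the shell command python3 -m inch 'ROWS' [FORCE]. ROWS is JSON, a list of rows, each a list of 5 numbers: the opening, from 0 (shut) to 1 (fully open), then the shift along the world's x, y, z in mm, then the turn about the world's z in rad. A call has exactly 10 rows; each row is the pose to reach, as a shift and turn from the pose commanded when the call began; what a row does not reach only later rows make up. A row lasts 1/10 s, in which the tool goes at most 50 mm and 8.59 degrees, less where a joint would pass 70% of its speed; a pose out of reach is approached as far as the arm can. A call with a gripper value outside its range is refused whole. The fingers move at their own pace and stop on an object; FORCE is the grip in N (left out, the last holds). Time passes only in rows, so rows that repeat a pose let the fingers close, or fill a call up. It gives the time, the measured TCP pose, the force and the opening at its end, in the units of the state.
- env.get_state(): the state, without advancing time (a new reading comes with each control period).
- vision.capture(name): name is "scene" or "side" or "wrist"; returns a dict with "color" (420x560x3 uint8, blue, green, red), "vfov" (degrees; the focal length in pixels is half the picture's height over the tangent of half this angle, whatever the lens; pixels are square), "cx", "cy" (the principal point, pixels), "world_from_camera" (4x4, takes a point from camera to world coordinates); the wrist camera has in their place "mount" (4x4, takes a point from camera to tool coordinates, whose origin is the TCP and whose axes are the flange's). Camera axes: x right, y up, looking along -z (the intrinsics and any distortion apply to the point x, -y, -z); pixel columns grow to the right and rows downward; lengths in m; the calibration is good to about 2 mm. A picture is of the moment at which its call begins: read the wrist's pose just before it. There is no depth.
- env.sign_off(): hands the job in, once; it reports no verdict.
The state is a dict: "t": time; "joint_positions": joint angles; "joint_vel": joint speeds; "tau": joint torques, N m; "ee_pos": TCP position; "eef_rot": TCP orientation; "wrist_force": force on the tool from outside, world axes, zero at the start; "torque": the same for the moment, N m; "finger_gap": finger opening in m.
Only numpy, scipy, OpenCV 4.12 (cv2) and the standard library are available. Lean on these libraries where they do the work, as an engineer would, in place of code of your own. Each camera call takes 0.05 s, during which the arm holds its last target.

## Working session

There is one attempt and no reset: what is moved stays moved. The work goes in short steps, Python scripts to look and compute and a shell command to move; the robot and the scene stay as the last step left them, time stands still between calls to the robot, and variables do not carry over. Pictures are saved under pics/ and viewed, and the job is handed in when it is done.

```bash
mkdir -p pics; cat > h.py <<'E'
import numpy as np, cv2, pickle
from plant import env, vision
def snap(n,f):
    s=env.get_state(); d=vision.capture(n); d['state']=s
    cv2.imwrite(f'pics/{f}.png',d['color']); pickle.dump(d,open(f'pics/{f}.pkl','wb')); return d
E
python3 - <<'E'
from h import *
for n in('scene','side','wrist'):
    d=snap(n,n+'1'); print(n,{k:np.round(v,4).tolist() if k!='state' else None for k,v in d.items() if k!='color'})
print(env.get_state())
E
```

```text
scene {'vfov': 54.9799, 'cx': 279.362, 'cy': 205.9024, 'world_from_camera': [[-0.6428, -0.5879, 0.4911, 1.1443], [0.7659, -0.4802, 0.4276, 0.5905], [-0.0155, 0.651, 0.7589, 0.9233], [0.0, 0.0, 0.0, 1.0]], 'state': None}
side {'vfov': 49.1296, 'cx': 288.3798, 'cy': 209.7737, 'world_from_camera': [[-0.885, 0.3129, -0.3449, 0.1027], [-0.4656, -0.577, 0.671, 1.0311], [0.011, 0.7544, 0.6564, 0.9664], [0.0, 0.0, 0.0, 1.0]], 'state': None}
wrist {'vfov': 63.1467, 'cx': 273.7807, 'cy': 216.0311, 'mount': [[0.0007, 0.9649, 0.2625, 0.0738], [1.0, -0.0008, 0.0003, 0.0003], [0.0005, 0.2625, -0.9649, -0.17], [0.0, 0.0, 0.0, 1.0]], 'state': None}
{'t': 0.15, 'joint_positions': array([-8.26329305e-02,  1.24367257e-01,  1.65135653e+00, -3.35752625e-06,
        1.36751578e+00, -8.25956317e-02]), 'joint_vel': array([-0.0016632 , -0.00282181, -0.00335885, -0.00192293, -0.00109891,
        0.00132907]), 'tau': array([ 4.52342692e-04, -4.18191254e+01, -3.60470796e+01,  7.75244599e-02,
        4.69156180e-02, -8.73639601e-05]), 'ee_pos': array([ 6.49496134e-01, -9.70559772e-06,  2.13663926e-01]), 'eef_rot': array([-2.22059471e+00, -2.22051340e+00,  1.67534557e-03]), 'wrist_force': array([ 0.62532517, -0.11456268,  0.23862345]), 'torque': array([-0.0497579 , -0.02967973, -0.02405056]), 'finger_gap': 0.09520987455790814}
```

View pics/scene1.png

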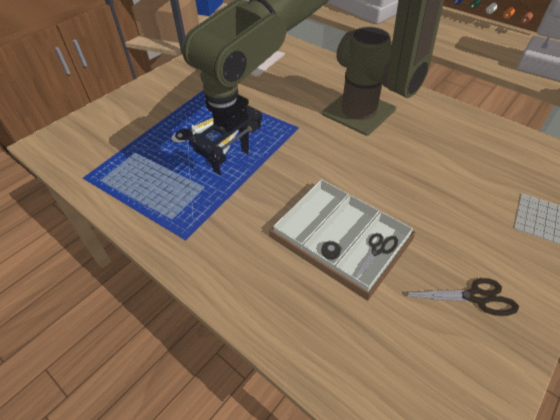

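View pics/side1.png

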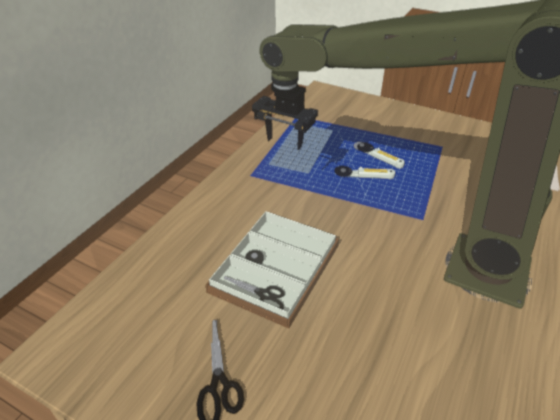

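View pics/wrist1.png

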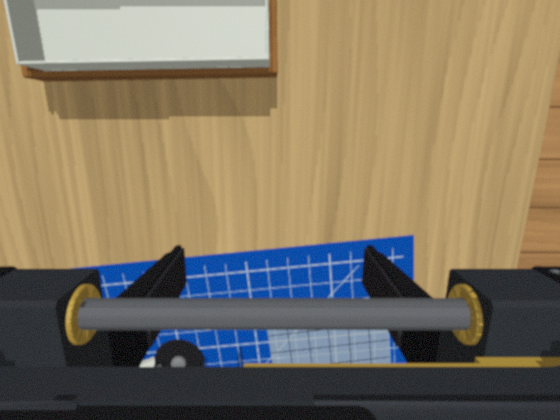

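```bash
python3 - <<'E'
from h import *
a=cv2.imread('pics/side1.png')
c=cv2.resize(a[130:200,310:420],None,fx=7,fy=7,interpolation=cv2.INTER_CUBIC); cv2.imwrite('pics/c1.png',c)
c=cv2.resize(a[200:330,195:350],None,fx=4.5,fy=4.5,interpolation=cv2.INTER_CUBIC); cv2.imwrite('pics/c2.png',c)
E
```

```text
(no output)
```

View pics/c1.png

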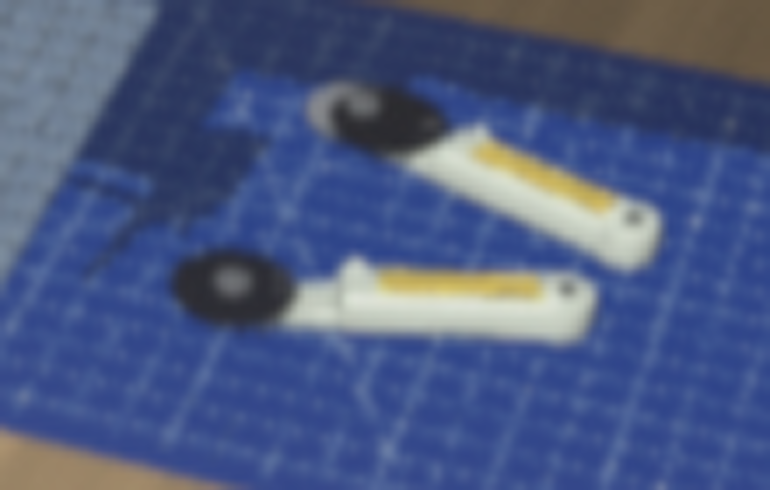

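View pics/c2.png

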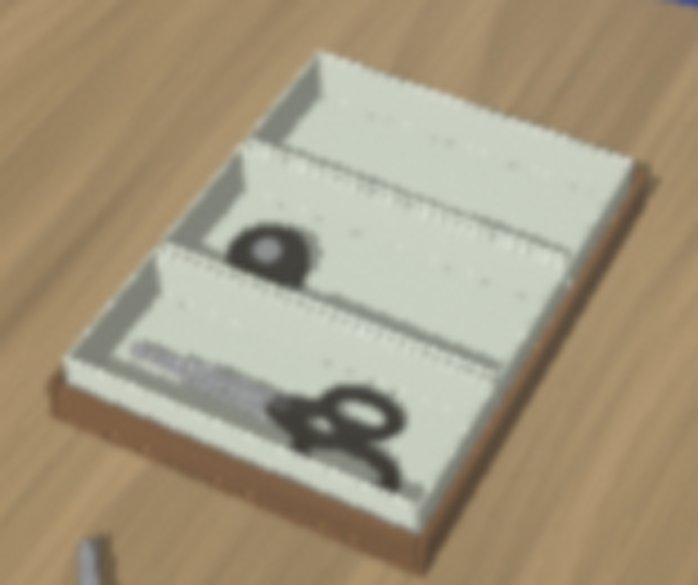

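Side crop: the upper cutter, nut at about (361.7,144.7), shows a bright steel crescent and is cutter_open. The lower one, nut at about (343.6,170.3), is all black and is cutter_shut. The tray nearest the mat, crop corners (320,52), (638,160), (570,255) and (240,145), is empty. The other two hold the tape and the shears.

```bash
cat >> h.py <<'E'
def proj_ray(d,u,v):
    f=210/np.tan(np.radians(d['vfov'])/2); r=np.array([(u-d['cx'])/f,-(v-d['cy'])/f,-1])
    if 'mount' in d:
        from scipy.spatial.transform import Rotation as R
        T=np.eye(4);T[:3,:3]=R.from_rotvec(d['state']['eef_rot']).as_matrix();T[:3,3]=d['state']['ee_pos'];T=T@d['mount']
    else: T=d['world_from_camera']
    return T[:3,3],T[:3,:3]@r
def at(d,u,v,z):
    o,r=proj_ray(d,u,v); return o+r*(z-o[2])/r[2]
def load(f): return pickle.load(open(f'pics/{f}.pkl','rb'))
E
python3 - <<'E'
from h import *
np.set_printoptions(precision=4,suppress=True)
s=load('side1')
print(s.keys())
print('open',at(s,361.7,144.7,.026),'shut',at(s,343.6,170.3,.026))
for n,(x,y) in dict(openend=(648,235),shutend=(590,300)).items(): print(n,at(s,310+x/7,130+y/7,.02))
C=[at(s,195+x/4.5,200+y/4.5,.048) for x,y in [(320,52),(638,160),(570,255),(240,145)]]
print(np.array(C),np.mean(C,0),[np.linalg.norm(C[i]-C[i-1]) for i in range(4)])
C=[at(s,195+x/4.5,200+y/4.5,.048) for x,y in [(320,52),(638,160),(423,530),(65,360)]]
print('all',np.array(C),np.mean(C,0),[np.linalg.norm(C[i]-C[i-1]) for i in range(4)])
c=load('scene1')
C=[at(c,u,v,.048) for u,v in [(322,182),(412,233),(369,290),(274,229)]]
print('scene',np.array(C),np.mean(C,0))
M=[at(c,u,v,.003) for u,v in [(88,178),(187,232),(298,127)]]
print('mat',np.array(M)); M=[at(s,u,v,.003) for u,v in [(253,175),(418,215),(441,154)]];print(np.array(M))
a=c['color']
cv2.imwrite('pics/c3.png',cv2.resize(a[90:240,80:300],None,fx=3.6,fy=3.6,interpolation=cv2.INTER_CUBIC))
cv2.imwrite('pics/c4.png',cv2.resize(a[170:300,260:420],None,fx=4.5,fy=4.5,interpolation=cv2.INTER_CUBIC))
E
```

```text
dict_keys(['color', 'vfov', 'cx', 'cy', 'world_from_camera', 'state'])
open [ 0.5284 -0.3889  0.026 ] shut [ 0.5255 -0.2062  0.026 ]
openend [ 0.3588 -0.3527  0.02  ]
shutend [ 0.3675 -0.2847  0.02  ]
[[0.6407 0.1316 0.048 ]
 [0.4109 0.1256 0.048 ]
 [0.4146 0.2214 0.048 ]
 [0.6408 0.2343 0.048 ]] [0.5267 0.1782 0.048 ] [np.float64(0.10270281339555816), np.float64(0.22992174101873442), np.float64(0.09580886518547363), np.float64(0.22653486416745833)]
all [[0.6407 0.1316 0.048 ]
 [0.4109 0.1256 0.048 ]
 [0.4002 0.4406 0.048 ]
 [0.6359 0.4341 0.048 ]] [0.5219 0.283  0.048 ] [np.float64(0.3025477678484814), np.float64(0.22992174101873442), np.float64(0.31516546047501237), np.float64(0.2357106020162483)]
scene [[0.4244 0.1358 0.048 ]
 [0.426  0.4349 0.048 ]
 [0.6459 0.4371 0.048 ]
 [0.6506 0.1394 0.048 ]] [0.5367 0.2868 0.048 ]
mat [[ 0.8487 -0.4827  0.003 ]
 [ 0.7912 -0.0694  0.003 ]
 [ 0.2191 -0.1169  0.003 ]]
[[ 0.8038 -0.0587  0.003 ]
 [ 0.2361 -0.1274  0.003 ]
 [ 0.2553 -0.5068  0.003 ]]
```

View pics/c3.png

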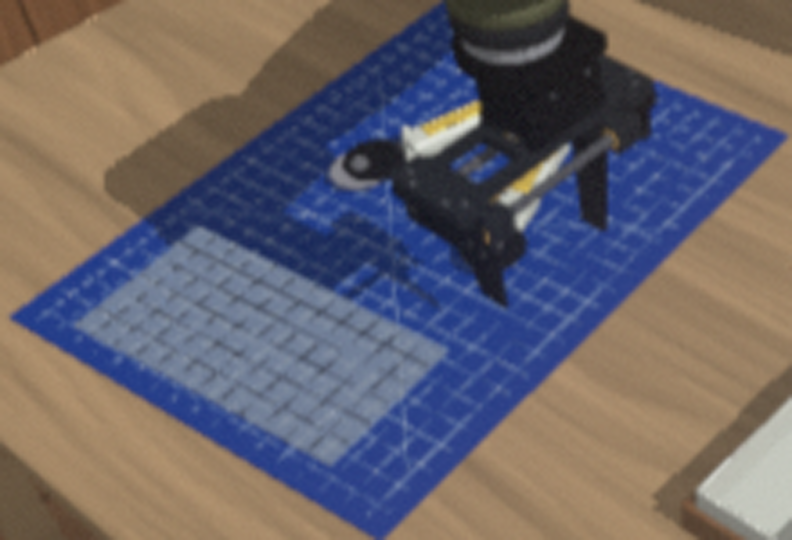

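View pics/c4.png

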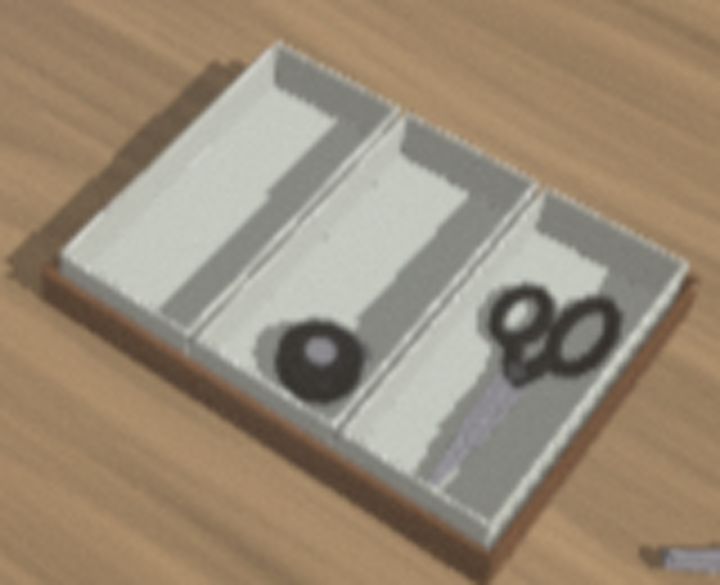

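```bash
python3 - <<'E'
from h import *
a=load('side1')['color']
cv2.imwrite('pics/c5.png',cv2.resize(a[110:230,240:460],None,fx=3.6,fy=3.6,interpolation=cv2.INTER_CUBIC))
E
```

```text
(no output)
```

View pics/c5.png

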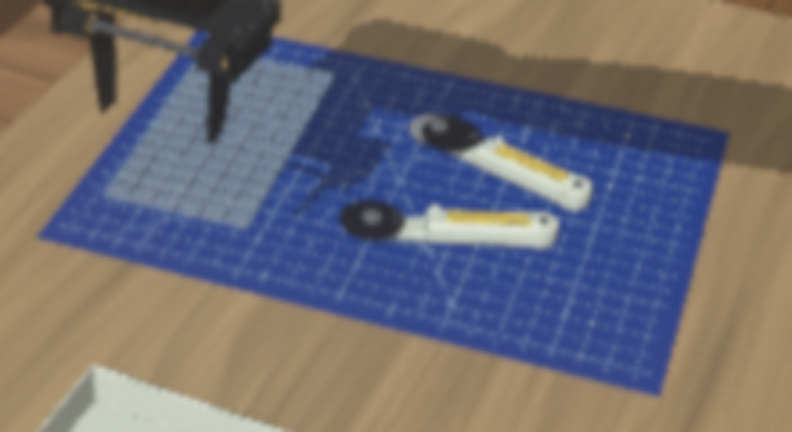

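```bash
cat > fit.py <<'E'
from h import *
from scipy.optimize import least_squares
np.set_printoptions(precision=4,suppress=True)
K={'scene':load('scene1'),'side':load('side1')}
def P(c,X,k1):
    d=K[c];T=np.linalg.inv(d['world_from_camera']);p=T[:3,:3]@X+T[:3,3]
    f=210/np.tan(np.radians(d['vfov'])/2);a=np.array([p[0],-p[1]])/-p[2];r2=a@a
    return np.array([d['cx'],d['cy']])+f*a*(1+k1*r2)
mat={'A':(.3,.225),'B':(-.3,.225),'C':(-.3,-.225),'D':(.3,-.225)}
tr=lambda L:{'E':(.115,-L/2),'F':(-.115,-L/2),'G':(-.115,L/2),'H':(.115,L/2)}
O={'side':dict(A=(250.6,175.8),B=(423.6,219.4),C=(442.5,146.1),E=(266.1,211.6),F=(336.8,235.6),G=(289,317.8),H=(209.4,280),op=(361.7,144.7),sh=(343.6,170.3)),
'scene':dict(A=(185.6,239.4),B=(298.6,127.5),D=(83.3,178.1),F=(322.2,179.6),G=(413.3,228.9),H=(368.9,290),E=(273.8,227.8),op=(179.4,135))}
def W(q,n):
    if n in 'ABCD': x,y,t=q[:3];l=mat[n];z=.003
    elif n in 'EFGH': x,y,t=q[3:6];l=tr(q[6])[n];z=.048
    else:
        i=7 if n=='op' else 9; return np.array([q[i],q[i+1],.026])
    return np.array([x+l[0]*np.cos(t)-l[1]*np.sin(t),y+l[0]*np.sin(t)+l[1]*np.cos(t),z])
def res(q):
    return np.concatenate([P(c,W(q,n),q[11 if c=='scene' else 12])-O[c][n] for c in O for n in O[c]])
q0=[.52,-.3,0,.53,.283,0,.3,.53,-.39,.525,-.206,0,0]
r=least_squares(res,q0,loss='soft_l1')
if __name__=='__main__':
    q=r.x;print('mat',q[:3],'trays',q[3:7],'open',q[7:9],'shut',q[9:11],'k',q[11:])
    i=0;e=res(q).reshape(-1,2)
    for c in O:
        for n in O[c]: print(c,n,e[i]);i+=1
    L=q[6];t=q[5];print('tray -y mid',q[3]+(L/3)*np.sin(t),q[4]-(L/3)*np.cos(t))
E
python3 fit.py
```

```text
mat [ 0.5377 -0.3077  0.1072] trays [0.5252 0.2817 0.0149 0.3032] open [ 0.5322 -0.3938] shut [ 0.5255 -0.2062] k [-0.0285  0.0066]
side A [-0.6172 -0.437 ]
side B [-0.0266 -0.2024]
side C [ 0.0791 -0.0763]
side E [-0.5201 -0.1764]
side F [-0.9106  0.3696]
side G [-1.0871 -3.9992]
side H [-0.8453 -0.0358]
side op [-0.4665 -0.9186]
side sh [-0.  0.]
scene A [0.1546 0.2518]
scene B [ 0.2005 -0.8342]
scene D [ 0.0869 -0.2726]
scene F [ 0.1362 -0.8952]
scene G [ 0.3551 -0.7196]
scene H [ 0.8698 -2.9612]
scene E [ 0.0587 -2.0255]
scene op [ 0.5257 -0.3848]
tray -y mid 0.5267014482515764 0.18065284131726403
```

The fit over both views agrees with the given mat and tray sizes, mostly to 1 px (a few tray corners are off by up to 4 px). It puts the blade at (0.532, -0.394) and the empty tray at (0.527, 0.180). I'll go over the blade high up first.

```bash
python3 -m inch '[[0.3,-14,-45,0,0],[0.3,-28,-90,0,0],[0.3,-42,-135,0,0],[0.3,-55,-180,0,0],[0.3,-68,-225,0,0],[0.3,-81,-270,0,0],[0.3,-94,-315,0,0],[0.3,-107,-360,0,0],[0.3,-118,-394,0,0],[0.3,-118,-394,0,0]]'
python3 - <<'E'
from h import *
for n in('scene','side','wrist'): snap(n,n+'2')
a=load('side2')['color']
cv2.imwrite('pics/c6.png',cv2.resize(a[60:210,290:460],None,fx=4,fy=4,interpolation=cv2.INTER_CUBIC))
print(env.get_state()['ee_pos'])
E
```

```text
t: 1.15
ee_pos: [0.53, -0.3979, 0.2139]
eef_rot: [-2.227, -2.216, 0.002]
wrist_force: [-0.1, -0.0, 0.3]
finger_gap: 0.0296
[ 0.53189775 -0.39354231  0.21413073]
```

View pics/wrist2.png

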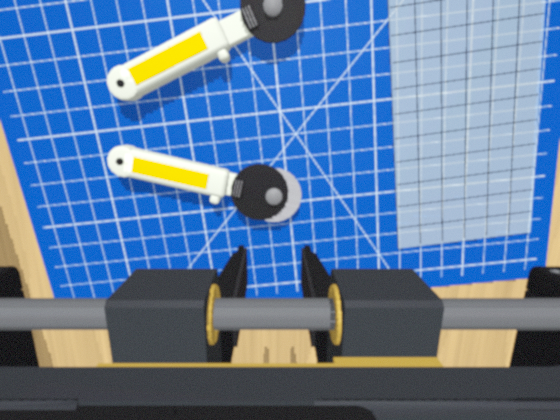

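View pics/c6.png

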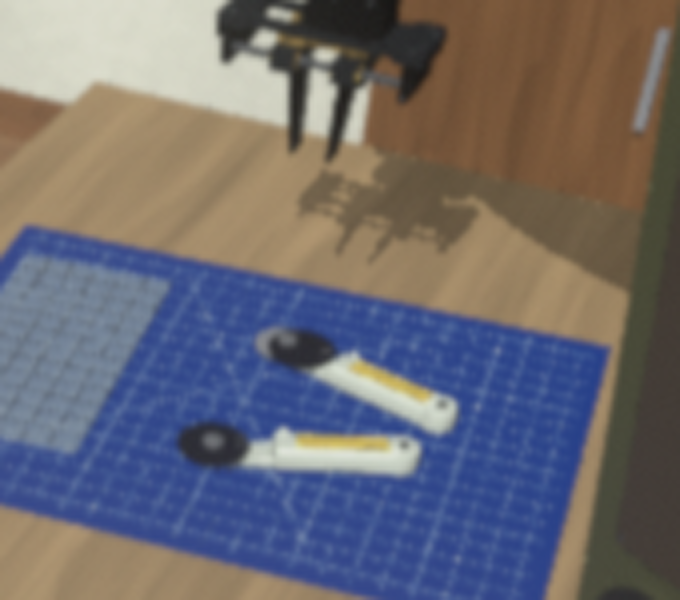

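The wrist view shows the crescent cutter's nut at (275,197) and the shut cutter's at (274,6). Next I check both against the fit.

```bash
python3 - <<'E'
from h import *
w=load('wrist2');s=load('side2')
print(w['state']['ee_pos'],at(w,275,197,.026),at(w,274,6,.026),at(s,290+285/4,60+342/4,.026))
E
```

```text
[ 0.53143214 -0.39439999  0.21397469] [ 0.53275118 -0.39666154  0.026     ] [ 0.53183277 -0.21522101  0.026     ] [ 0.52791749 -0.3829432   0.026     ]
```

Wrist (0.533, -0.397) and fit (0.532, -0.394) agree. I'll descend 157 mm, which leaves the fingertips about 31 mm above the nut.

```bash
python3 -m inch '[[0.3,0,0,-25,0],[0.3,0,0,-50,0],[0.3,0,0,-75,0],[0.3,0,0,-95,0],[0.3,0,0,-115,0],[0.3,0,0,-130,0],[0.3,0,0,-142,0],[0.3,0,0,-150,0],[0.3,0,0,-155,0],[0.3,0,0,-157,0]]'
python3 - <<'E'
from h import *
for n in('side','wrist'): snap(n,n+'3')
a=load('side3')['color'];b=load('wrist3')['color']
c=cv2.resize(a[90:190,310:430],(504,420),interpolation=cv2.INTER_CUBIC)
cv2.imwrite('pics/c7.png',cv2.resize(np.hstack([c,b]),None,fx=.75,fy=.75))
print(env.get_state()['ee_pos'])
E
```

```text
t: 2.3
ee_pos: [0.5322, -0.394, 0.0576]
eef_rot: [2.221, 2.221, 0.0]
wrist_force: [0.5, 0.7, -0.1]
finger_gap: 0.0286
[ 0.53221626 -0.39424837  0.05802465]
```

View pics/c7.png

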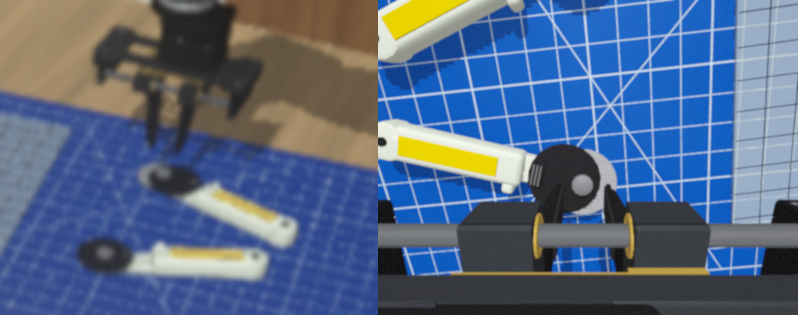

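The side view shows the fingers just above the crescent cutter's head. In the wrist view the nut, about (272,248), lies between the fingertips. I'll hold for three seconds.

```bash
python3 - <<'E'
from h import *
print(at(load('wrist3'),272,248,.026))
E
for i in 1; do python3 -m inch '[[0.3,0,0,0,0],[0.3,0,0,0,0],[0.3,0,0,0,0],[0.3,0,0,0,0],[0.3,0,0,0,0],[0.3,0,0,0,0],[0.3,0,0,0,0],[0.3,0,0,0,0],[0.3,0,0,0,0],[0.3,0,0,0,0]]'; done
```

```text
[ 0.53120472 -0.39593873  0.026     ]
t: 3.4
ee_pos: [0.532, -0.394, 0.0576]
eef_rot: [-2.221, -2.221, 0.0]
wrist_force: [-0.7, 0.6, -0.2]
finger_gap: 0.0288
```

```bash
python3 -m inch '[[0.3,0,0,0,0],[0.3,0,0,0,0],[0.3,0,0,0,0],[0.3,0,0,0,0],[0.3,0,0,0,0],[0.3,0,0,0,0],[0.3,0,0,0,0],[0.3,0,0,0,0],[0.3,0,0,0,0],[0.3,0,0,0,0]]'
```

```text
t: 4.4
ee_pos: [0.532, -0.394, 0.0577]
eef_rot: [2.221, 2.221, -0.0]
wrist_force: [0.3, 0.3, -0.3]
finger_gap: 0.0284
```

```bash
python3 -m inch '[[0.3,0,0,0,0],[0.3,0,0,0,0],[0.3,0,0,0,0],[0.3,0,0,0,0],[0.3,0,0,0,0],[0.3,0,0,0,0],[0.3,0,0,0,0],[0.3,0,0,0,0],[0.3,0,0,0,0],[0.3,0,0,0,0]]'
```

```text
t: 5.4
ee_pos: [0.532, -0.394, 0.0577]
eef_rot: [-2.221, -2.221, -0.0]
wrist_force: [0.3, 0.6, -0.2]
finger_gap: 0.0287
```

Held within about 2 mm of the nut for 3 s. Next I rise and carry across high.

```bash
python3 -m inch '[[0.3,0,0,20,0],[0.3,0,0,60,0],[0.3,0,0,100,0],[0.3,0,0,140,0],[0.3,0,0,165,0],[0.3,0,0,170,0],[0.3,0,40,170,0],[0.3,0,85,170,0],[0.3,0,130,170,0],[0.3,0,175,170,0]]'
```

```text
t: 6.4
ee_pos: [0.5309, -0.2171, 0.2253]
eef_rot: [-2.22, -2.219, 0.001]
wrist_force: [0.4, 0.8, 0.5]
finger_gap: 0.0288
```

```bash
python3 -m inch '[[0.3,0,45,0,0],[0.3,0,90,0,0],[0.3,0,135,0,0],[0.3,-1,180,0,0],[0.3,-2,225,0,0],[0.3,-3,270,0,0],[0.3,-4,315,0,0],[0.3,-5,355,0,0],[0.3,-5,385,0,0],[0.3,-5,399,0,0]]'
python3 - <<'E'
from h import *
for n in('side','wrist'): snap(n,n+'4')
print(env.get_state()['ee_pos'])
E
```

```text
t: 7.4
ee_pos: [0.5258, 0.182, 0.2256]
eef_rot: [-2.217, -2.223, 0.004]
wrist_force: [1.2, -1.0, -0.2]
finger_gap: 0.0283
[0.52627718 0.18086127 0.22611549]
```

View pics/wrist4.png

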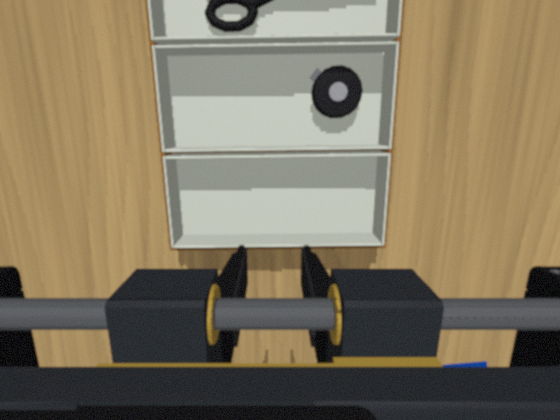

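View pics/side4.png

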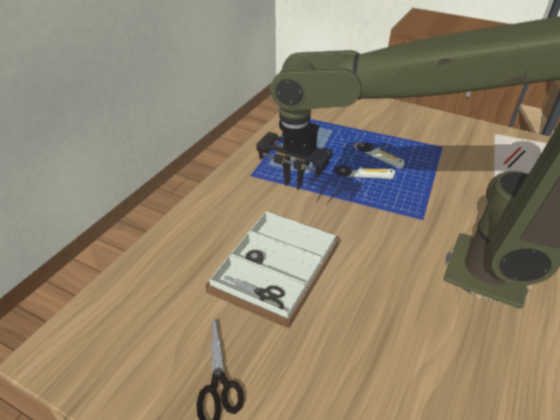

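The wrist view shows the empty tray with rim corners (165,154), (391,153), (384,246), (172,246), the tape tray beyond it and the shears tray after that.

```bash
python3 - <<'E'
from h import *
w=load('wrist4')
C=np.array([at(w,u,v,.048) for u,v in[(165,154),(391,153),(384,246),(172,246)]]);print(C,C.mean(0))
E
```

```text
[[0.41598992 0.22606779 0.048     ]
 [0.64308353 0.22796098 0.048     ]
 [0.64479695 0.12890783 0.048     ]
 [0.41572548 0.12778656 0.048     ]] [0.52989897 0.17768079 0.048     ]
```

The wrist gives 228 x 99 mm and a middle at (0.530, 0.178), which matches the fit. I'll descend 146 mm.

```bash
python3 -m inch '[[0.3,1,-1,-25,0],[0.3,3,-2,-50,0],[0.3,3,-2,-75,0],[0.3,3,-2,-95,0],[0.3,3,-2,-110,0],[0.3,3,-2,-122,0],[0.3,3,-2,-132,0],[0.3,3,-2,-139,0],[0.3,3,-2,-143,0],[0.3,3,-2,-146,0]]'
python3 - <<'E'
from h import *
for n in('side','wrist'): snap(n,n+'5')
a=load('side5')['color'];b=load('wrist5')['color']
c=cv2.resize(a[150:330,190:406],(504,420),interpolation=cv2.INTER_CUBIC)
cv2.imwrite('pics/c8.png',cv2.resize(np.hstack([c,b]),None,fx=.75,fy=.75))
print(env.get_state()['ee_pos'])
E
```

```text
t: 8.5
ee_pos: [0.5303, 0.1781, 0.0818]
eef_rot: [2.221, 2.221, 0.001]
wrist_force: [0.1, 1.1, -0.1]
finger_gap: 0.0286
[0.53009306 0.17807493 0.08174028]
```

View pics/c8.png

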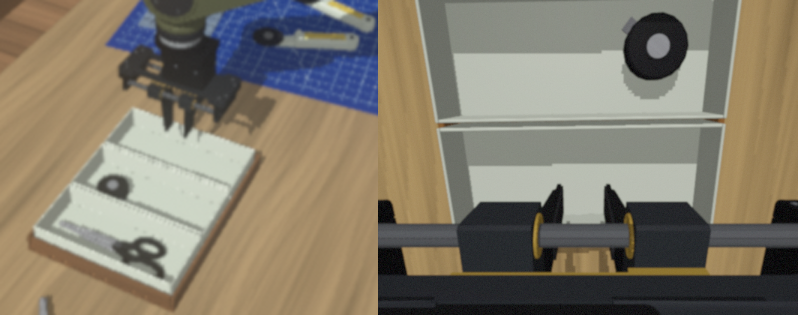

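The fingertips are over the empty tray in both views, about 34 mm above its rim. Holding.

```bash
python3 -m inch '[[0.3,0,0,0,0],[0.3,0,0,0,0],[0.3,0,0,0,0],[0.3,0,0,0,0],[0.3,0,0,0,0],[0.3,0,0,0,0],[0.3,0,0,0,0],[0.3,0,0,0,0],[0.3,0,0,0,0],[0.3,0,0,0,0]]'
```

```text
t: 9.6
ee_pos: [0.53, 0.178, 0.0816]
eef_rot: [-2.221, -2.221, 0.0]
wrist_force: [0.4, 0.2, -0.0]
finger_gap: 0.0285
```

```bash
python3 -m inch '[[0.3,0,0,0,0],[0.3,0,0,0,0],[0.3,0,0,0,0],[0.3,0,0,0,0],[0.3,0,0,0,0],[0.3,0,0,0,0],[0.3,0,0,0,0],[0.3,0,0,0,0],[0.3,0,0,0,0],[0.3,0,0,0,0]]'
```

```text
t: 10.6
ee_pos: [0.53, 0.178, 0.0817]
eef_rot: [2.221, 2.221, 0.0]
wrist_force: [-1.4, 0.5, -0.4]
finger_gap: 0.0282
```

```bash
python3 -m inch '[[0.3,0,0,0,0],[0.3,0,0,0,0],[0.3,0,0,0,0],[0.3,0,0,0,0],[0.3,0,0,0,0],[0.3,0,0,0,0],[0.3,0,0,0,0],[0.3,0,0,0,0],[0.3,0,0,0,0],[0.3,0,0,0,0]]'
```

```text
t: 11.6
ee_pos: [0.53, 0.178, 0.0816]
eef_rot: [-2.221, -2.221, 0.0]
wrist_force: [0.3, -0.7, -1.1]
finger_gap: 0.0286
```

```bash
python3 -m inch '[[0.3,0,0,20,0],[0.3,0,0,50,0],[0.3,0,0,80,0],[0.3,0,0,110,0],[0.3,0,0,140,0],[0.3,0,0,165,0],[0.3,0,0,180,0],[0.3,0,0,180,0],[0.3,0,0,180,0],[0.3,0,0,180,0]]'
python3 - <<'E'
from h import *
snap('side','side6');print(env.get_state()['ee_pos'],env.get_state()['t'])
a=load('side4')['color'].astype(int);b=load('side6')['color'].astype(int)
cv2.imwrite('pics/c9.png',np.hstack([load('side1')['color'][120:330,195:450],load('side6')['color'][120:330,195:450]]))
E
```

```text
t: 12.6
ee_pos: [0.5291, 0.1778, 0.2593]
eef_rot: [-2.22, -2.22, 0.005]
wrist_force: [-0.6, -0.0, 0.3]
finger_gap: 0.0285
[0.5291    0.1777589 0.2593891] 12.65
```

View pics/c9.png

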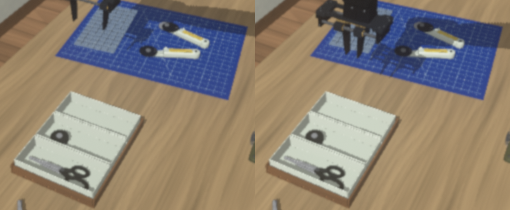

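The before and after views match: cutters, tape and shears look unmoved (the ruler is partly hidden by the hand). The hand is up, TCP at 0.259 m and grasp point at 0.278 m. Handing in.

```bash
python3 -c "
from plant import env
print(env.sign_off())"
```

```text
the job is handed in; nothing more can be done
None
```

I pointed at the bare blade of the cutter with the steel crescent, then at the empty tray nearest the mat, then raised the hand and handed the job in at about 12.7 s. The hand-in gives no verdict.

| | Target position (x, y), m | Fingertips at (x, y), m | Height above it | Hold |
|---|---|---|---|---|
| Bare blade | (0.532, -0.394) | (0.532, -0.394) | about 32 mm | about 3 s |
| Empty tray | (0.530, 0.178) | (0.530, 0.178) | about 34 mm | about 3 s |

**Last checks:**
- **Final height:** the grasp point ended at about 0.278 m.
- **Contact:** the wrist force readings stayed within noise, at most about 1.6 N. That noise is too coarse to confirm the 0.3 N limit, so no contact rests on the clearances.
- **Nothing moved:** by eye, the cutters, tape and shears look the same before and after in the side view. The ruler was partly hidden by the hand in the last picture.

**Disagreements:** the side camera alone put the blade 5–11 mm off in y from the combined fit of both views. A few tray corners missed that fit by up to 4 px. The wrist camera agreed with the fit to about 3 mm on both targets, so I used those positions.

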